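# Change over the candle display

### The arm

A 7-joint arm with a two-finger parallel gripper is mounted at the origin on the work surface. World frame = base frame: x ahead of the robot, y to its left, z up, the work surface at z = 0. Lengths are in m, angles in degrees, forces in N, time in s.
With the tool pointing down it reaches from about 0.35 to 0.775 m from the base axis. Payload 3.1 kg.
Tool frame: the origin (TCP) lies on the centre line of the jaws, within the pads' length; the fingertips stand 17 mm ahead of it and the grasp point (between the pads) lies 2 mm behind it (robot.tip_reach is the distance from the TCP to the fingertips, in m); z points along the fingers, y is the line along which they close (so a half turn about z gives the same grasp; the last joint's range is limited). The gripper opens to 85 mm and grips with 20 to 120 N. Pads are 22 mm wide; open, the fingers measure 114 mm over their backs; the gripper's body (76 mm by 85 mm) begins 54 mm behind the grasp point. The pads swing forward as they close: fully open they stand 13 mm farther back than shut.
Start: joints at [-2.389, 17.813, 0.802, 86.603, -0.252, 75.585, -1.558], TCP at [0.55, 0, 0.248] pointing down, gripper open.
Joint ranges: [-154.91, 154.91], [-16.99, 109.72], [-72.82, 74.43], [7.12, 147.25], [-82.49, 262.49], [11.32, 116.49], [-174.64, 174.64]. Speed limits (degrees/s): [159.86, 159.86, 180, 180, 180, 180, 180].

### API

Orientations are given as [roll, pitch, yaw] about the fixed x, y, z axes, in that order (R = Rz(yaw) Ry(pitch) Rx(roll)).
In Python, from station import robot, fingers, vision, workorder, recognise gives the robot as it stands. Calls block until the motion is done:
- robot.move_to(position, orientation): joint-space move of the TCP to a pose.
- robot.line_to(position, orientation=None, velocity=0.15, f_stop=None): straight line of the TCP; orientation=None keeps the orientation; velocity is the mean speed in m/s. With f_stop (N) it stops when the force on the tool has changed by that much, and returns True; else False.
- robot.move_j(angles): joint-space move.
- fingers.gripper_to(opening, force=None): opening from 0.0 (shut) to 1.0 (fully open); force is the grip in N (None keeps the last); returns when the fingers have stopped.
- robot.pause(seconds).
- robot.inverse_kinematics(position, orientation): joint angles nearest the present ones, or None.
- vision.grab_frame(name): name is "scene" or "side" or "wrist"; returns the picture (420x560x3 uint8, red, green, blue); there is no depth.
- vision.calibration(name): a dict with "mtx" (3x3 intrinsics, pixels), "extrinsics" (4x4, takes a point from world to camera coordinates); the wrist camera has in their place "T_tool_cam" (4x4, takes a point from camera to tool coordinates, whose origin is the TCP and whose axes are the flange's). Camera axes: x right, y up, looking along -z (the intrinsics and any distortion apply to the point x, -y, -z); pixel columns grow to the right and rows downward; lengths in m; the calibration is good to about 2 mm. A picture is of the moment at which its call begins: read the wrist's pose just before it. calibration takes no time and is no camera call.
A pose or a line that the arm cannot do raises robot.PlanningError and nothing moves.
- workorder.close_job(): hands the job in; it is judged then, once.
Trained networks look in the newest picture that a camera, given by its name, has taken for a name from the list of things; names that differ only in an ending like _2 or _b are one class to them, and where a whole thing is asked for, a point or a joint stands for the part that bears it (a point fixed in the world has none). Each returns a list of dicts, best first, with "p" (0 to 1); they miss things now and then, are a little off and sometimes report something else, mostly with a low value. They report only what shows in the picture. A call takes as long as a camera call. They do not tell look-alikes from the thing itself.
- recognise(label, camera): "rect" ([centre column, centre row, width, height] in pixels, round what is visible of it).
Readings, each from a call of its own:
- robot.current_time_s(): time.
- robot.current_joint_positions(): joint angles.
- robot.current_dq(): joint speeds.
- robot.current_joint_torque(): joint torques, N m.
- robot.current_tool_pos(): TCP position.
- robot.current_eef_rot(): TCP orientation.
- robot.current_contact_force(): force on the tool from outside, world axes, zero at the start.
- robot.current_torque(): the same for the moment, N m.
- robot.current_finger_gap(): opening from 0.0 (shut) to 1.0 (fully open).
- robot.current_gripper_force(): force on a finger pad.
Only numpy, scipy, OpenCV 4.12 (cv2) and the standard library are available. Lean on these libraries where they do the work, as an engineer would, in place of code of your own. Each camera call takes 0.05 s, during which the arm holds its last target. There are 200 camera calls.

### The job

Change over the candle display: pull the stock drawer all the way out to its stop, stand every filled candle from it upright on the narrow raised ledge, wholly on the plank, along its middle and not touching one another, and stand the empty candle glasses from the counter upright in the drawer. Then push the drawer fully shut with the empties inside. Do not tip a filled candle over, and leave everything else, including the spray bottle on the ledge, where it is.

Things in the scene. Friction and masses are not known exactly. Their poses are not given: they have to be found in the camera images.
- drawer (a joint): the drawer of the low stock cabinet: how far it is pulled out, in m; 0 = fully shut, front flush, 0.165 = at its stop. It slides level along cabinet_front's -x axis (towards the robot), resists with about 2 N and light damping and stays where it is left. It may start up to 12 mm ajar.
- cabinet_front (a point): fixed point: bottom middle of the stock cabinet's front, on the counter; x points from there back through the cabinet (away from the robot), y along its width. Pale wood with one white drawer front: 340 mm wide, 240 mm deep (from this point back), 118 mm high, closed all round but for that front. Its face is at x = 0 when the drawer is shut.
- drawer_handle (a point): middle of the drawer's brass bar handle: round, 10 mm thick, 110 mm long, level along cabinet_front's y axis, 85 mm above the counter, its axis 45 mm in front of the drawer's front face; free above and between bar and front, so it can be pinched from above. Moves with the drawer; axes as cabinet_front's.
- drawer_floor (a point): point on the drawer's inner floor, mid-width, right behind the front panel, 16 mm above the counter; moves with the drawer; x runs back into the drawer, y across. Inside: x 0 to 199, y -145 to 145 mm; walls 40 mm high, front panel 99 mm high and 15 mm thick. At the stop x 0 to 165 mm is clear of the cabinet. Filled candles start in one row across, centres 60 to 92 mm in x, about 95 mm apart.
- ledge: the narrow display ledge, fixed: a pale wooden plank 360 mm long (its y axis) and 70 mm deep (its x axis) on two low feet, its flat top 60 mm above the counter; origin on the counter below its centre.
- ledge_top (a point): centre of the ledge's top surface, 60 mm above the counter; y along its length (plank ends at -180 and +180 mm), x across it (edges at -35 and +35 mm).
- spray: bystander on the ledge: an amber room-spray bottle with a brass cap, 40 mm in diameter, 92 mm high; origin at the centre of its foot. It keeps its place on the ledge.
- candle0: a filled candle: straight round glass filled with cream wax, 56 mm in diameter, 80 mm high (a thin wick rises 5 mm more), 180 to 290 g; origin at the centre of its foot, z up its axis. If present, it starts inside the shut drawer, upright. Grip it across its diameter. Absent in some runs (None).
- candle1: a filled candle: straight round glass filled with cream wax, 56 mm in diameter, 80 mm high (a thin wick rises 5 mm more), 180 to 290 g; origin at the centre of its foot, z up its axis. If present, it starts inside the shut drawer, upright. Grip it across its diameter. Absent in some runs (None).
- candle2: a filled candle: straight round glass filled with cream wax, 56 mm in diameter, 80 mm high (a thin wick rises 5 mm more), 180 to 290 g; origin at the centre of its foot, z up its axis. If present, it starts inside the shut drawer, upright. Grip it across its diameter. Absent in some runs (None).
- empty0: an empty (burnt-down) candle glass: straight round clear glass, 56 mm in diameter, 52 mm high, wall 3 mm, open at the top with a thin rest of wax at the bottom, 120 g; origin at the centre of its foot, z up its axis. If present, it starts standing on the counter. Grip it across its outside diameter. Absent in some runs (None).
- empty1: an empty (burnt-down) candle glass: straight round clear glass, 56 mm in diameter, 52 mm high, wall 3 mm, open at the top with a thin rest of wax at the bottom, 120 g; origin at the centre of its foot, z up its axis. If present, it starts standing on the counter. Grip it across its outside diameter. Absent in some runs (None).
- empty2: an empty (burnt-down) candle glass: straight round clear glass, 56 mm in diameter, 52 mm high, wall 3 mm, open at the top with a thin rest of wax at the bottom, 120 g; origin at the centre of its foot, z up its axis. If present, it starts standing on the counter. Grip it across its outside diameter. Absent in some runs (None).
- tin: bystander: black tin, 60 x 90 x 115 mm high, standing on the counter to the left; origin at the centre of its underside
- giftbox: bystander: brown gift box, 110 x 110 x 75 mm high; origin at the centre of its underside
- sign: bystander: clear sign holder, 110 mm wide, 154 mm high, on a 50 mm deep wooden foot; origin at the centre of its underside
- vase: bystander: white round vase, 90 mm at its widest, 140 mm high; origin at the centre of its foot
- matchbox: bystander: flat cardboard box of matches, 60 x 110 x 20 mm, near the robot; origin at the centre of its underside
- snuffer: bystander: brass candle snuffer with a dark wooden grip lying on the counter near the robot, 180 mm long along its x axis, 24 mm thick; origin at the middle of its length
Mind the look-alikes: they are no part of the job. What is shaped like the empty2 but yellow is not meant.

How it is judged:
By the outcome, as a careful person would: the job done as asked, in the order asked, and still so for the second after the job is handed in, with the robot touching nothing.
Of candle0, candle1, candle2, empty0, empty1, empty2 only 4 to 6 are there at a start; the rules pass over those that are not, and their reading is None.
At some moment in a run one of empty0, empty1, empty2 may be knocked a few centimetres aside while the robot is not near it.
It also fails if it takes over 210 s, if anything falls off the work surface, if the arm or the gripper's body presses on something with over 40 N, if the wrist force passes 120 N, or if a joint passes its speed limit or range.

## Working session

There is one attempt and no reset: what is moved stays moved. The work goes in short steps, each a Python script; the robot and the scene stay as the last script left them, time stands still between calls to the robot, and variables do not carry over. Pictures are saved under pics/ and viewed, at most 14 in all, crops included, and the job is handed in when it is done.

```bash
ls; mkdir -p pics; python3 - <<'E'
from station import robot, fingers, vision, workorder, recognise
import cv2, numpy as np
a=vision.grab_frame("scene");b=vision.grab_frame("side")
cv2.imwrite("pics/s0.png",a[:,:,::-1]);cv2.imwrite("pics/d0.png",b[:,:,::-1])
for c in ("scene","side"):
    k=vision.calibration(c);print({q:np.round(v,4).tolist() if q!="name" else v for q,v in k.items()})
    for n in ("drawer_handle","ledge","spray","candle0","empty0","tin","giftbox","sign","vase","matchbox","snuffer"):
        print(c,n,[(np.round(r["rect"]).astype(int).tolist(),round(r["p"],2)) for r in recognise(n,c)])
print(vision.calibration("wrist"), robot.current_time_s())
E
```

```text
pics
{'mtx': [[381.4103, 0.0, 283.2949], [0.0, 381.4103, 211.3647], [0.0, 0.0, 1.0]], 'extrinsics': [[-0.1355, 0.9908, 0.0046, 0.0207], [-0.8359, -0.1168, 0.5364, 0.4171], [0.5319, 0.0688, 0.844, -1.5319], [0.0, 0.0, 0.0, 1.0]]}
scene drawer_handle [([293, 246, 121, 28], 0.74)]
scene ledge [([161, 205, 102, 66], 0.94), ([283, 296, 138, 123], 0.2)]
scene spray [([142, 187, 16, 22], 0.79)]
scene candle0 []
scene empty0 [([390, 216, 21, 22], 0.89), ([235, 161, 18, 21], 0.77), ([372, 188, 19, 26], 0.73), ([221, 184, 17, 26], 0.58), ([247, 181, 7, 18], 0.54)]
scene tin [([444, 250, 44, 32], 0.84)]
scene giftbox [([402, 274, 48, 52], 0.9), ([443, 249, 46, 35], 0.49), ([162, 207, 99, 68], 0.42)]
scene sign [([183, 263, 55, 33], 0.7), ([162, 208, 98, 65], 0.22)]
scene vase [([130, 241, 36, 37], 0.98)]
scene matchbox [([315, 186, 33, 17], 0.7)]
scene snuffer [([186, 154, 44, 20], 0.72), ([144, 188, 22, 20], 0.32), ([292, 248, 121, 24], 0.3)]
{'mtx': [[429.3177, 0.0, 280.682], [0.0, 429.3177, 211.2888], [0.0, 0.0, 1.0]], 'extrinsics': [[0.7304, -0.6829, -0.011, -0.3855], [0.345, 0.3551, 0.8688
[... 544 characters left out ...]
[301, 281, 26, 32], 0.63)]
side vase [([436, 260, 39, 57], 0.8)]
side matchbox [([213, 244, 40, 25], 0.59), ([174, 214, 18, 22], 0.26)]
side snuffer [([314, 352, 58, 70], 0.86)]
{'mtx': array([[296.11339384,   0.        , 279.30568136],
       [  0.        , 296.11339384, 211.83019809],
       [  0.        ,   0.        ,   1.        ]]), 'T_tool_cam': array([[-3.28780871e-04,  9.61773256e-01,  2.73846847e-01,
         6.95909232e-02],
       [ 9.99999729e-01,  4.96773509e-04, -5.44109584e-04,
         3.03275880e-04],
       [-6.59349906e-04,  2.73846594e-01, -9.61773158e-01,
        -1.24911758e-01],
       [ 0.00000000e+00,  0.00000000e+00,  0.00000000e+00,
         1.00000000e+00]])} 1.2
```

View pics/s0.png

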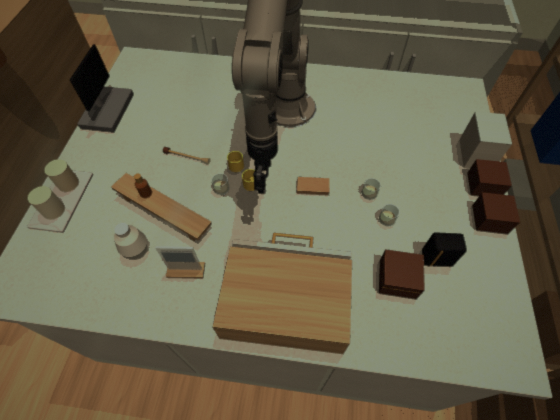

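View pics/d0.png

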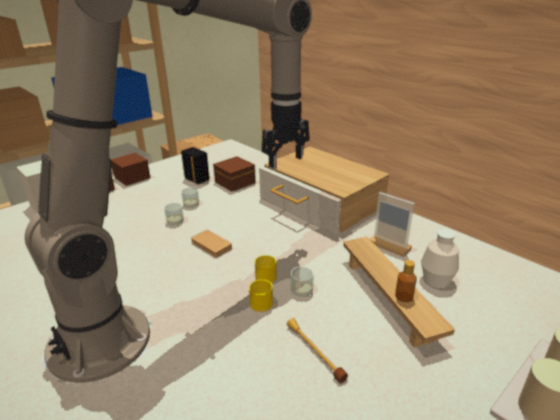

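Scene picture: clear glasses at (221,184), (371,189), (389,216). The yellow look-alikes are at (235,161) and (249,181). The ledge is at about (161,205) with the spray bottle at (143,187), and the handle is at (293,240). The side view agrees.

```bash
cat > h.py <<'E'
from station import robot, fingers, vision, workorder, recognise
import cv2, numpy as np
from scipy.spatial.transform import Rotation as R
def campose(cam, pose=None):
    k=vision.calibration(cam)
    if cam=="wrist":
        p,r=pose; T=np.eye(4); T[:3,:3]=R.from_euler("xyz",r,degrees=True).as_matrix(); T[:3,3]=p
        E=np.linalg.inv(T@k["T_tool_cam"])
    else: E=k["extrinsics"]
    return k["mtx"],np.asarray(E)
def tow(uv,z,cam,pose=None):
    K,E=campose(cam,pose); uv=np.atleast_2d(uv).astype(float)
    d=np.linalg.solve(K,np.c_[uv,np.ones(len(uv))].T)   # x,-y,-z
    d=np.diag([1,-1,-1])@d; d=E[:3,:3].T@d; o=-E[:3,:3].T@E[:3,3]
    return (o[:,None]+d*((z-o[2])/d[2])).T[:,:2]
def topx(P,cam,pose=None):
    K,E=campose(cam,pose); P=np.atleast_2d(P).astype(float)
    c=E[:3,:3]@P.T+E[:3,3:]; q=K@(np.diag([1,-1,-1])@c); return (q[:2]/q[2]).T
def pose(): return np.array(robot.current_tool_pos()),np.array(robot.current_eef_rot())
def grab(cam,fn=None):
    ps=pose(); a=vision.grab_frame(cam)
    if fn: cv2.imwrite("pics/"+fn,a[:,:,::-1])
    return a,ps
E
python3 - <<'E'
from h import *
np.set_printoptions(precision=3,suppress=True)
print(pose())
for n,u,z,v in (("eA",(221,184),.026,(302,281)),("eB",(371,189),.026,(174,215)),("eC",(389,216),.026,(190,197)),("yel",(235,161),.026,(260,296)),("yel2",(249,181),.026,(266,269)),("handle",(293,238),.085,(289,194)),("spray",(142,187),.106,(406,282)),("match",(315,186),.02,(213,243)),
 ("snufA",(165,151),.012,(341,374)),("snufB",(209,160),.012,(292,322)),("sign",(185,271),.01,(393,246)),("vase",(130,241),.07,(440,262))):
    print(n,tow(u,z,"scene"),tow(v,z,"side"))
print("ledge scene",tow([(124,176),(111,186),(196,237),(210,220)],.06,"scene"))
print("ledge side",tow([(370,239),(343,244),(410,331),(447,326)],.06,"side"))
print("cab top scene",tow([(234,243),(353,252),(349,346),(217,335)],.118,"scene"))
E
```

```text
(array([0.55 , 0.   , 0.248]), array([179.998,   0.002,  90.004]))
eA [[ 0.429 -0.176]] [[ 0.43 -0.18]]
eB [[0.379 0.329]] [[0.374 0.317]]
eC [[0.479 0.388]] [[0.475 0.384]]
yel [[ 0.324 -0.149]] [[ 0.322 -0.151]]
yel2 [[ 0.403 -0.084]] [[ 0.399 -0.084]]
handle [[0.634 0.094]] [[0.646 0.088]]
spray [[ 0.531 -0.393]] [[ 0.514 -0.403]]
match [[0.389 0.141]] [[0.376 0.113]]
snufA [[ 0.301 -0.415]] [[ 0.298 -0.414]]
snufB [[ 0.321 -0.246]] [[ 0.327 -0.251]]
sign [[ 0.749 -0.215]] [[ 0.736 -0.234]]
vase [[ 0.702 -0.382]] [[ 0.679 -0.396]]
ledge scene [[ 0.466 -0.492]
 [ 0.511 -0.519]
 [ 0.657 -0.196]
 [ 0.593 -0.168]]
ledge side [[ 0.653 -0.211]
 [ 0.584 -0.177]
 [ 0.443 -0.465]
 [ 0.508 -0.508]]
cab top scene [[ 0.69  -0.067]
 [ 0.672  0.265]
 [ 0.927  0.265]
 [ 0.945 -0.056]]
```

```bash
python3 - <<'E'
from h import *
np.set_printoptions(precision=3,suppress=True)
robot.move_to([.545,-.34,.36],[180,0,64]); a,ps=grab("wrist","w_ledge.png"); print(ps)
for n in("ledge","spray","vase","sign"): print(n,[(np.round(r["rect"],1).tolist(),round(r["p"],2)) for r in recognise(n,"wrist")])
robot.move_to([.60,.09,.33],[180,0,90]); a,ps=grab("wrist","w_dr.png"); print(ps)
for n in("drawer_handle","matchbox"): print(n,[(np.round(r["rect"],1).tolist(),round(r["p"],2)) for r in recognise(n,"wrist")])
print(robot.current_time_s())
E
```

```text
(array([ 0.546, -0.338,  0.359]), array([-179.943,   -0.122,   64.205]))
ledge [([283.6, 165.9, 60.9, 254.0], 0.62)]
spray [([286.0, 229.9, 30.2, 38.7], 0.58)]
vase [([159.2, 113.2, 43.9, 41.3], 0.71), ([398.0, 158.0, 75.7, 63.0], 0.55)]
sign []
(array([0.6  , 0.087, 0.33 ]), array([179.964,   0.093,  89.782]))
drawer_handle [([332.2, 165.2, 73.7, 288.7], 0.89)]
matchbox [([128.6, 144.1, 63.8, 81.8], 0.62)]
4.5417
```

View pics/w_ledge.png

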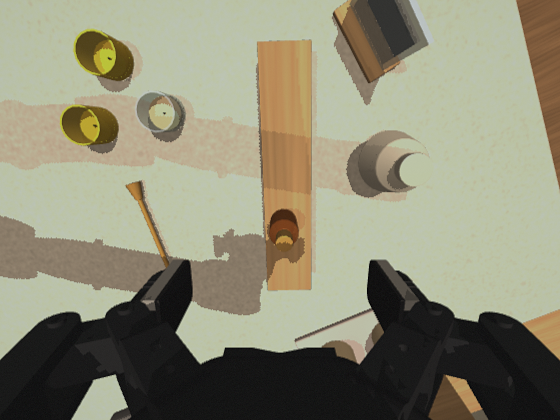

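View pics/w_dr.png

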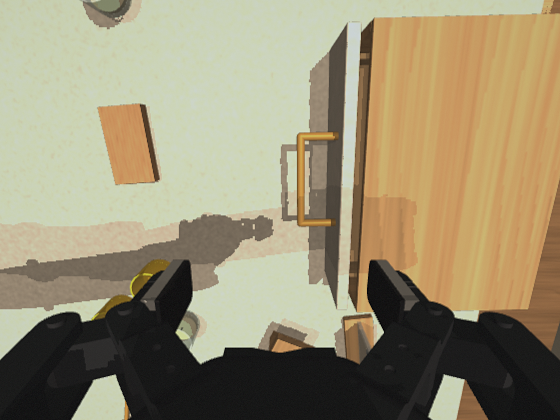

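```bash
python3 - <<'E'
from h import *
np.set_printoptions(precision=3,suppress=True)
L=([.546,-.338,.359],[-179.943,-.122,64.205]); D=([.6,.087,.33],[179.964,.093,89.782])
c=tow([(257.5,41),(310.5,40),(312,290),(267.5,290)],.06,"wrist",L); print(c)
m=c.mean(0); d=(c[0]+c[1]-c[2]-c[3]); d/=np.linalg.norm(d); x=np.array([d[1],-d[0]])
print("ctr",m,"yaw",np.degrees(np.arctan2(x[1],x[0])),"len",np.linalg.norm(c[0]-c[3]),np.linalg.norm(c[1]-c[2]),np.linalg.norm(c[0]-c[1]))
for uv,z in(((285,241),.152),((284,210),.09),((284,248),.13)):
    p=tow(uv,z,"wrist",L)[0]; print("spray",p,(p-m)@d,(p-m)@x)
print("empty/sign",tow([(158,105)],.052,"wrist",L),tow([(371,82),(333,14),(384,76)],.01,"wrist",L))
print("vase foot",tow([(388,163)],.07,"wrist",L), tow([(408,172)],.14,"wrist",L))
print("handle",tow([(301,135),(301,224)],.085,"wrist",D)); 
print("front face top",tow([(347,22),(337,308)],.115,"wrist",D),"cab",tow([(372,18),(360,310)],.118,"wrist",D))
print("match",tow([(98,107),(144,104),(158,181),(115,184)],.02,"wrist",D))
E
```

```text
[[ 0.598 -0.167]
 [ 0.66  -0.195]
 [ 0.515 -0.524]
 [ 0.45  -0.493]]
ctr [ 0.556 -0.345] yaw -24.086904564936116 len 0.35787755809568833 0.3591128233693645 0.06779547486326414
spray [ 0.526 -0.396] -0.058736868509956 -0.006307930998434436
spray [ 0.535 -0.376] -0.03729043171500518 -0.006027622824334897
spray [ 0.517 -0.412] -0.07695345032568947 -0.0076493019779277464
empty/sign [[ 0.44  -0.175]] [[ 0.727 -0.276]
 [ 0.711 -0.17 ]
 [ 0.747 -0.276]]
vase foot [[ 0.692 -0.383]] [[ 0.69  -0.385]]
handle [[0.627 0.147]
 [0.629 0.034]]
front face top [[ 0.67   0.258]
 [ 0.676 -0.073]] cab [[ 0.694  0.261]
 [ 0.706 -0.074]]
match [[0.35  0.184]
 [0.414 0.188]
 [0.421 0.081]
 [0.357 0.076]]
```

The ledge measures 358 × 68 mm, close to the nominal size. Its centre is (0.556, -0.345) at yaw -24°, and the spray bottle sits at y' ≈ -0.058. The handle is at (0.628, 0.09) and the drawer is slightly ajar. Next I pull the drawer out.

```bash
python3 - <<'E'
from h import *
np.set_printoptions(precision=3,suppress=True)
c=np.radians(1.7); u=np.array([np.cos(c),np.sin(c),0]); o=[180,0,91.7]
h=np.array([.628,.0905,.083])
fingers.gripper_to(.7,40)
robot.move_to(h+[0,0,.12],o); print(robot.line_to(h,f_stop=15))
fingers.gripper_to(0,60); print("gap",robot.current_finger_gap(),robot.current_gripper_force(),pose()[0])
print("stop",robot.line_to(pose()[0]-u*.185,velocity=.08,f_stop=18), pose()[0], robot.current_contact_force())
fingers.gripper_to(.5); e=pose()[0]; robot.line_to(e+[0,0,.15])
robot.move_to([.58,.09,.36],[180,0,91.7]); a,ps=grab("wrist","w_dr2.png"); print(ps)
for n in("drawer_handle","candle0","empty0"): print(n,[(np.round(r["rect"],1).tolist(),round(r["p"],2)) for r in recognise(n,"wrist")])
print(robot.current_time_s())
E
```

```text
True
gap 0.09269050771661859 58.465683460235596 [0.626 0.09  0.085]
stop True [0.473 0.088 0.085] [1.102 0.684 0.703]
(array([0.579, 0.09 , 0.358]), array([-179.787,    0.022,   91.703]))
drawer_handle [([291.9, 167.2, 185.1, 264.0], 0.81)]
candle0 [([311.7, 240.9, 40.4, 50.1], 0.93), ([315.4, 177.6, 48.1, 46.1], 0.66), ([313.2, 109.5, 48.7, 50.1], 0.55)]
empty0 [([131.3, 295.7, 40.1, 22.4], 0.92), ([171.1, 269.7, 43.2, 46.2], 0.65), ([137.9, 11.2, 48.1, 21.1], 0.56)]
10.9667
```

View pics/w_dr2.png

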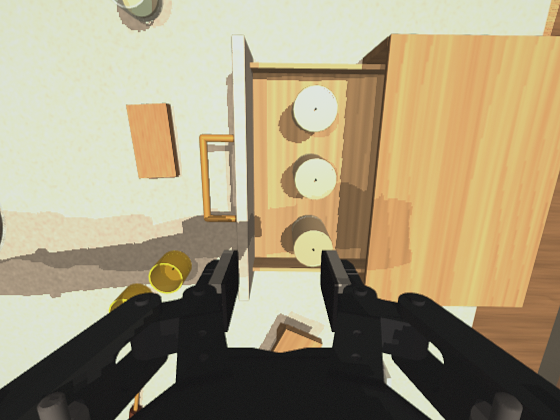

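The drawer is out and three candles stand in it, with top centres at (316,108), (316,178) and (313,249). The yellow glasses lie outside it to the left.

```bash
python3 - <<'E'
from h import *
np.set_printoptions(precision=4,suppress=True)
P=([.579,.09,.358],[-179.787,.022,91.703])
a=cv2.imread("pics/w_dr2.png"); K,E=campose("wrist",P)
g=cv2.cvtColor(a,cv2.COLOR_BGR2HSV); m=((g[:,:,1]<75)&(g[:,:,2]>120)).astype(np.uint8); m[:,:260]=0; m[:,350:]=0; m[:80]=0;m[275:]=0
n,_,s,ct=cv2.connectedComponentsWithStats(m)
for i in range(1,n):
    if s[i,4]>600: print(s[i],ct[i],tow(ct[i],.096,"wrist",P))
print("wicks",tow([(316,108),(316,178),(313,250)],.099,"wrist",P))
print("panel front top edge",tow([(232,36),(240,299)],.115,"wrist",P),"back",tow([(245,36),(250,299)],.115,"wrist",P))
print("cab",tow([(391,36),(367,305)],.118,"wrist",P),"handle",tow([(205,139),(208,217)],.085,"wrist",P))
E
```

```text
[ 293   85   45   47 1630] [314.9859 108.0558] [[0.6199 0.1838]]
[ 294  158   42   41 1322] [314.9516 178.1952] [[0.6253 0.0967]]
[295 230  37  37 876] [311.3607 246.4532] [[0.6263 0.0001]]
wicks [[ 0.6208  0.1837]
 [ 0.6263  0.0975]
 [ 0.6285 -0.0039]]
panel front top edge [[ 0.5215  0.2551]
 [ 0.528  -0.0748]] back [[ 0.5358  0.2556]
 [ 0.5421 -0.0744]]
cab [[ 0.696   0.2593]
 [ 0.7069 -0.0769]] handle [[0.4799 0.1421]
 [0.4799 0.0356]]
```

```bash
cat >> h.py <<'E'
LM=np.array([.556,-.345]); LD=np.array([.408,.913])
OC=[180,0,91.7]; OL=[180,0,66]
def pick(xy,z,o,op=.85,force=40,up=.27):
    fingers.gripper_to(op,force); robot.move_to([*xy,z+.11],o); s=robot.line_to([*xy,z],velocity=.12,f_stop=10)
    fingers.gripper_to(0,force); p=pose()[0]; g=robot.current_finger_gap()
    print("pick stop",s,p.round(4),"gap",round(g*85,1),round(robot.current_gripper_force(),1))
    robot.line_to([p[0],p[1],up],velocity=.2); return p[2]
def place(xy,z,o,up=.27,op=.85):
    robot.move_to([*xy,max(up,z+.06)],o); robot.line_to([*xy,z+.02],velocity=.15); robot.pause(.2)
    s=robot.line_to([*xy,z-.003],velocity=.03,f_stop=6); print("place stop",s,pose()[0].round(4),"want",np.round([*xy,z],4),"gap",round(robot.current_finger_gap()*85,1))
    fingers.gripper_to(op); p=pose()[0]; robot.line_to([p[0],p[1],p[2]+.14],velocity=.15)
E
python3 - <<'E'
from h import *
np.set_printoptions(precision=4,suppress=True)
c=np.radians(1.7); u=np.array([np.cos(c),np.sin(c),0])
h=np.array([.474,.088,.084]); fingers.gripper_to(.6,60)
robot.move_to(h+[0,0,.10],OC); robot.line_to(h,f_stop=15); fingers.gripper_to(0,60); p0=pose()[0]
print(robot.line_to(p0-u*.03,velocity=.05,f_stop=25),p0,pose()[0]); fingers.gripper_to(.5); robot.line_to(pose()[0]+[0,0,.12])
z=pick((.6275,-.002),.069,OC); print("held",robot.current_finger_gap()*85)
place(LM+.135*LD,z+.045,OL)
robot.move_to([.60,.0,.36],OC);
E
python3 - <<'E'
from h import *
a,ps=grab("wrist","w3.png"); b,_=grab("scene"); s,_=grab("side")
cv2.imwrite("pics/c3.png",np.hstack([cv2.resize(b[120:300,80:320],(400,300)),cv2.resize(s[180:360,300:540],(400,300))])[:,:,::-1])
for c in("scene","side","wrist"):
    print(c,ps,[(np.round(r["rect"],1).tolist(),round(r["p"],2)) for r in recognise("candle0",c)])
print(robot.current_time_s())
E
```

```text
True [0.4732 0.0877 0.0847] [0.4732 0.0877 0.0847]
pick stop False [ 0.6284 -0.002   0.0704] gap 55.3 43.1
held 55.25554525377224
place stop True [ 0.6106 -0.2215  0.1145] want [ 0.6111 -0.2217  0.1154] gap 54.9
scene (array([ 0.59971377, -0.00261361,  0.35883295]), array([-1.79882670e+02,  1.32440528e-01,  9.14705723e+01])) [([324.7, 240.7, 18.8, 27.0], 0.93), ([294.2, 240.8, 18.0, 27.6], 0.82), ([191.1, 215.4, 23.6, 29.3], 0.7), ([295.8, 227.1, 113.5, 70.5], 0.33)]
side (array([ 0.59971377, -0.00261361,  0.35883295]), array([-1.79882670e+02,  1.32440528e-01,  9.14705723e+01])) [([283.4, 199.9, 18.5, 21.1], 0.87), ([366.1, 237.0, 27.7, 39.7], 0.7), ([263.2, 191.4, 18.5, 22.3], 0.54)]
wrist (array([ 0.59971377, -0.00261361,  0.35883295]), array([-1.79882670e+02,  1.32440528e-01,  9.14705723e+01])) [([283.8, 324.1, 40.3, 56.6], 0.75)]
23.9667
```

View pics/c3.png

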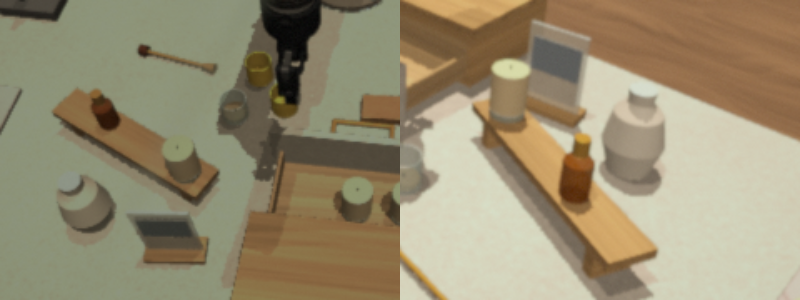

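The candle stands upright near the ledge's cabinet-side end, and the drawer is confirmed at its stop. Now the other two.

```bash
python3 - <<'E'
from h import *
z=pick((.626,.0970),.069,OC); place(LM+.05*LD,z+.045,OL)
z=pick((.6205,.1837),.069,OC); place(LM-.129*LD,z+.045,OL)
robot.move_to([.57,-.31,.42],OL); robot.pause(.3); a,ps=grab("wrist","w4.png"); print(ps)
for n in("candle0","empty0"): print(n,[(np.round(r["rect"],1).tolist(),round(r["p"],2)) for r in recognise(n,"wrist")])
grab("scene","s4.png");grab("side")
for c in("scene","side"):
  for r in recognise("empty0",c): print(c,np.round(r["rect"],1),round(r["p"],2),tow(r["rect"][:2],.026,c).round(3))
print(robot.current_time_s())
E
```

```text
pick stop False [0.6268 0.0972 0.0704] gap 55.1 42.8
place stop True [ 0.576  -0.2991  0.1145] want [ 0.5764 -0.2993  0.1154] gap 54.9
pick stop False [0.6213 0.184  0.0704] gap 55.0 42.7
place stop True [ 0.5031 -0.4624  0.1145] want [ 0.5034 -0.4628  0.1154] gap 54.9
(array([ 0.5694078 , -0.31083165,  0.41898927]), array([-1.79897616e+02, -5.61049703e-03,  6.58894132e+01]))
candle0 [([282.1, 278.0, 39.0, 54.4], 0.97), ([281.3, 171.4, 40.6, 43.9], 0.84), ([279.9, 106.9, 43.3, 44.8], 0.69)]
empty0 [([123.5, 82.2, 50.8, 40.1], 0.89), ([107.9, 141.6, 48.4, 30.4], 0.86), ([172.4, 133.1, 42.9, 35.1], 0.7), ([371.8, 179.4, 57.5, 57.5], 0.26)]
scene [220.  183.8  22.2  17.9] 0.89 [[ 0.429 -0.179]]
scene [389.1 216.1  21.9  21.6] 0.74 [[0.48  0.388]]
scene [360.  182.4  21.6  23.9] 0.59 [[0.357 0.292]]
scene [234.8 159.5  20.6  20.6] 0.56 [[ 0.317 -0.151]]
scene [248.8 180.4  12.9  21.4] 0.53 [[ 0.401 -0.085]]
side [261.4 296.6  25.3  32.8] 0.98 [[ 0.322 -0.155]]
side [268.  268.6  21.6  34.3] 0.83 [[ 0.404 -0.086]]
side [175.6 222.   18.9  26. ] 0.7 [[0.356 0.276]]
side [301.9 280.9  20.4  32.3] 0.57 [[ 0.43 -0.18]]
side [191.8 198.6  18.1  21.4] 0.55 [[0.473 0.37 ]]
44.0833
```

View pics/w4.png

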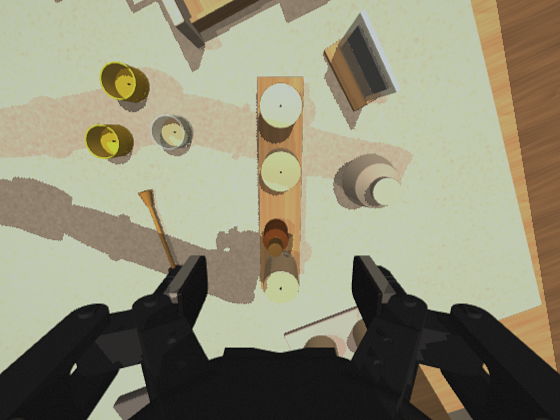

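```bash
python3 - <<'E'
from h import *
np.set_printoptions(precision=4,suppress=True)
P=([.5694,-.3108,.4190],[-179.8976,-.0056,65.889])
X=np.array([LD[1],-LD[0]])
for n,q,z in(("tops",[(281,105),(281,171),(281,288)],.14),("plank end",[(257.5,77),(303.5,77)],.06),("plank mid",[(258.5,140),(303,140)],.06),("bottom end",[(262,290)],.06),("empty top",[(170,129)],.052)):
    w=tow(q,z,"wrist",P); print(n,w,"y'",(w-LM)@LD,"x'",(w-LM)@X)
robot.move_to([.40,-.13,.30],[180,0,66]);robot.pause(.3);a,ps=grab("wrist");print(ps);cv2.imwrite("pics/a.png",a[:,:,::-1])
print([(np.round(r["rect"],1).tolist(),round(r["p"],2)) for r in recognise("empty0","wrist")])
robot.move_to([.40,.28,.32],[180,0,120]);robot.pause(.3);b,ps=grab("wrist");print(ps);cv2.imwrite("pics/b.png",b[:,:,::-1])
print([(np.round(r["rect"],1).tolist(),round(r["p"],2)) for r in recognise("empty0","wrist")])
cv2.imwrite("pics/ab.png",np.vstack([a[:300],b[:300]])[:,:,::-1])
E
```

```text
tops [[ 0.6112 -0.2225]
 [ 0.5766 -0.3001]
 [ 0.5037 -0.4636]] y' [ 0.1344  0.0494 -0.1297] x' [0.0004 0.0005 0.0006]
plank end [[ 0.5977 -0.1668]
 [ 0.6608 -0.1951]] y' [0.1797 0.1796] x' [-0.0346  0.0346]
plank mid [[ 0.5598 -0.2509]
 [ 0.6243 -0.2798]] y' [0.0875 0.0874] x' [-0.035   0.0358]
bottom end [[ 0.4514 -0.496 ]] y' [-0.1805] x' [-0.0339]
empty top [[ 0.4371 -0.1775]] y' [0.1044] x' [-0.1769]
(array([ 0.4006, -0.1308,  0.3004]), array([179.9362,   0.0463,  65.9089]))
[([233.9, 215.7, 44.2, 46.5], 0.65), ([314.9, 206.1, 40.5, 50.0], 0.64), ([261.6, 147.9, 46.4, 43.9], 0.58)]
(array([0.4004, 0.2792, 0.3201]), array([179.9872,  -0.0102, 119.899 ]))
[([122.2, 380.3, 31.3, 28.4], 0.9), ([367.2, 137.4, 49.6, 41.1], 0.86), ([255.5, 157.4, 42.0, 42.9], 0.76)]
```

View pics/ab.png

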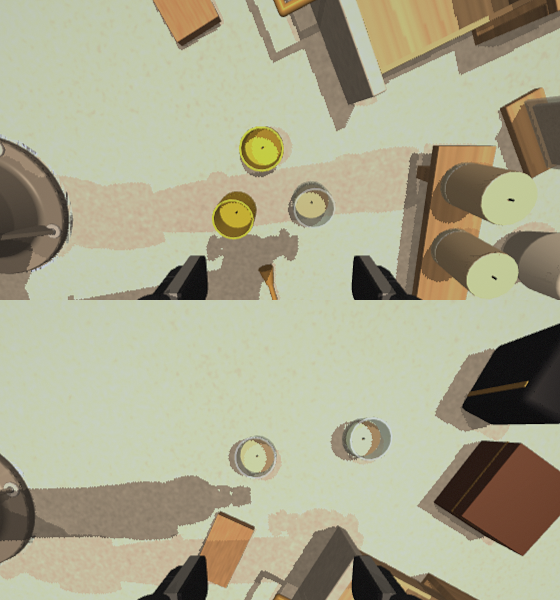

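Candles are centred on the plank within 1 mm. The glasses sit at (311,205) in the upper picture and at (256,157) and (366,139) in the lower one. One has been knocked, so I re-measure each from the hover before gripping.

```bash
cat >> h.py <<'E'
def locate(guess,yaw):
    r=np.radians(yaw); back=np.array([np.cos(r),np.sin(r)])*-.05   # puts the glass nearer the picture centre
    g=np.array(guess)
    robot.move_to([*(g+back),.30],[180,0,yaw]); robot.pause(.3); a,ps=grab("wrist")
    c=[tow(d["rect"][:2],.028,"wrist",ps)[0] for d in recognise("empty0","wrist") if d["p"]>.4]
    c=[q for q in c if np.linalg.norm(q-g)<.04]; print("found",np.round(c,4)); 
    return min(c,key=lambda q:np.linalg.norm(q-g)) if c else None
E
python3 - <<'E'
from h import *
np.set_printoptions(precision=4,suppress=True)
Pa=([.4006,-.1308,.3004],[179.9362,.0463,65.9089]);Pb=([.4004,.2792,.3201],[179.9872,-.0102,119.899])
print(tow([(311,205.5)],.028,"wrist",Pa),tow([(255.5,157.4),(365,139)],.028,"wrist",Pb))
g=tow([(255.5,157.4)],.028,"wrist",Pb)[0]
q=locate(g,120)
if q is not None:
    z=pick(q,.028,[180,0,120],force=30); print("held",robot.current_finger_gap()*85)
    place((.6153,.181),z+.016,OC)
robot.move_to([.58,.09,.36],OC);robot.pause(.3);a,ps=grab("wrist","w5.png");print(ps)
print([(np.round(r["rect"],1).tolist(),round(r["p"],2),tow(r["rect"][:2],.044,"wrist",ps)) for r in recognise("empty0","wrist")],robot.current_time_s())
E
```

```text
[[ 0.4273 -0.1811]] [[0.3577 0.2885]
 [0.4757 0.385 ]]
found [[0.3547 0.2888]]
pick stop False [0.3557 0.2896 0.0291] gap 55.2 31.7
held 55.25911919810895
place stop True [0.6152 0.181  0.0453] want [0.6153 0.181  0.0451] gap 55.3
(array([0.5798, 0.091 , 0.3585]), array([-179.8541,    0.036 ,   91.7752]))
[([169.1, 269.9, 43.3, 42.4], 0.84, array([[ 0.4041, -0.0691]])), ([308.6, 112.0, 46.2, 44.3], 0.76, array([[0.618 , 0.1826]])), ([130.5, 296.2, 39.0, 25.7], 0.74, array([[ 0.3357, -0.12  ]])), ([201.8, 320.7, 18.5, 34.8], 0.57, array([[ 0.4536, -0.1641]]))] 57.8833
```

View pics/w5.png

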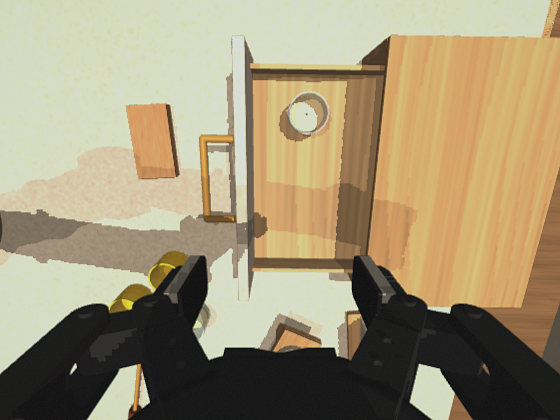

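```bash
python3 - <<'E'
from h import *
np.set_printoptions(precision=4,suppress=True)
q=locate((.4757,.385),120)
if q is not None:
    z=pick(q,.028,[180,0,120],force=30); place((.618,.091),z+.016,OC)
q=locate((.4285,-.180),66)
if q is not None:
    ok={y:robot.inverse_kinematics([*q,.03],[180,0,y]) for y in(156,-24)}; ok={y:j for y,j in ok.items() if j is not None}
    print(ok)
    y=min(ok,key=lambda y:abs(ok[y][6]-robot.current_joint_positions()[6]))
    z=pick(q,.028,[180,0,y],force=30); place((.6207,.001),z+.016,OC)
robot.move_to([.56,.07,.38],OC);robot.pause(.3);a,ps=grab("wrist","w6.png");print(ps)
print([(np.round(r["rect"],1).tolist(),round(r["p"],2),tow(r["rect"][:2],.044,"wrist",ps)) for r in recognise("empty0","wrist")],robot.current_time_s())
E
```

```text
found [[0.4753 0.3869]]
pick stop False [0.4762 0.3875 0.0293] gap 55.1 32.4
place stop True [0.618  0.0911 0.0454] want [0.618  0.091  0.0453] gap 55.5
found [[ 0.4317 -0.1808]]
{156: array([-11.2963,  27.4922,  40.6187, 115.5651, -24.8468,  45.6611,
       109.9014]), -24: array([-27.4949,  39.6308,  66.3793, 116.0231, -45.2183,  55.4199,
       -51.3184])}
pick stop False [ 0.4325 -0.1811  0.0289] gap 54.2 31.8
place stop True [0.6205 0.001  0.045 ] want [0.6207 0.001  0.0449] gap 55.0
(array([0.5599, 0.0696, 0.3787]), array([-179.8645,    0.0397,   91.6473]))
[([317.2, 220.3, 30.4, 43.4], 0.84, array([[ 0.6235, -0.0044]])), ([319.4, 159.4, 40.2, 37.8], 0.68, array([[0.6206, 0.0936]])), ([144.9, 286.6, 38.9, 34.2], 0.67, array([[ 0.3314, -0.1339]])), ([184.3, 251.9, 36.0, 35.5], 0.64, array([[ 0.4039, -0.0664]]))] 80.475
```

View pics/w6.png

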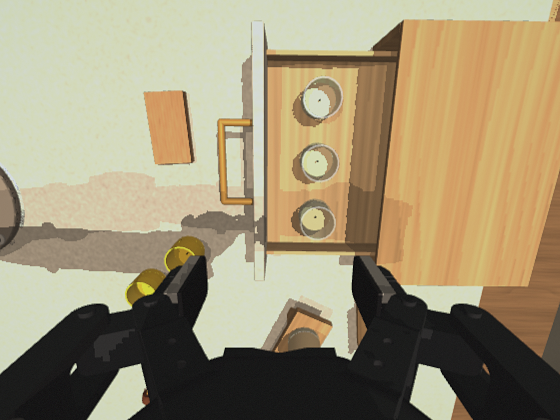

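```bash
python3 - <<'E'
from h import *
np.set_printoptions(precision=4,suppress=True)
c=np.radians(1.7); u=np.array([np.cos(c),np.sin(c),0])
h=np.array([.474,.088,.084]); fingers.gripper_to(.6,60)
robot.move_to(h+[0,0,.10],OC); print(robot.line_to(h,f_stop=15)); fingers.gripper_to(0,60); p0=pose()[0]
print(robot.line_to(p0+u*.178,velocity=.07,f_stop=25)); p1=pose()[0]; print((p1-p0)@u,p1)
s=robot.line_to(p1+u*.015,velocity=.03,f_stop=28); p2=pose()[0]; print(s,(p2-p0)@u,robot.current_contact_force())
fingers.gripper_to(.5); robot.line_to(pose()[0]+[0,0,.15])
robot.move_to([.50,.03,.36],OC);robot.pause(.3);a,ps=grab("wrist"); b,_=grab("scene")
cv2.imwrite("pics/f.png",np.hstack([cv2.resize(a[:300],(400,300)),cv2.resize(b[100:370,70:430],(400,300))])[:,:,::-1])
print(ps,robot.current_time_s())
E
```

```text
True
True
0.16457990748191556 [0.6382 0.0904 0.0841]
True 0.16457408790451294 [-2.2603  0.0859  4.4033]
(array([0.5003, 0.0306, 0.3588]), array([-179.8737,    0.078 ,   91.7397])) 88.1833
```

View pics/f.png

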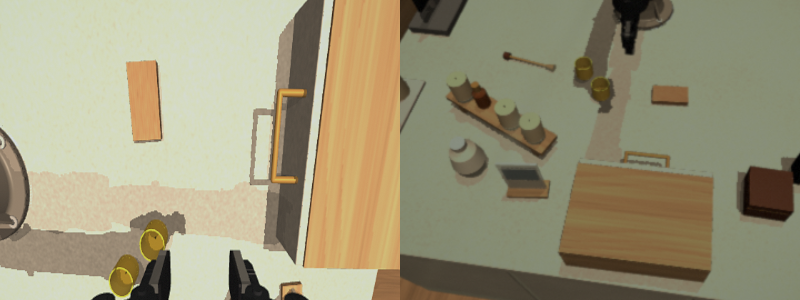

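The drawer moved 164.6 mm and is flush with the cabinet. The three candles and the spray bottle stand on the ledge, and nothing else was disturbed, so I'm handing the job in.

```bash
python3 -c "
from station import workorder
print(workorder.close_job())"
```

```text
the job is handed in; nothing more can be done
None
```

Job handed in: all three filled candles stand upright along the middle of the ledge, the three empty glasses are in the drawer, and it is pushed fully shut; I saw nothing else disturbed, and the last clock reading before hand-in was about 88 s.

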